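# Lengthen the window squeegee by one hole

### The job

Make the telescopic handle of the window squeegee one hole longer: press its spring pin in and slide the outer tube out, away from the squeegee head, until the pin springs out in the next hole, then let go. Leave its stand standing where it is, and leave the round-headed scrubber beside it as it is.

Things in the scene. Friction and masses are not known exactly. Their poses are not given: they have to be found in the camera images.
- squeegee_grip (a point): Point on the axis of the squeegee's handle level with its spring pin, 70 mm above the worktop; fixed to the stand. x: along the handle, away from the head, the way the outer tube slides out (longer). y: level, to the side where the pin sticks out. z: up. Outer tube: square aluminium, 32 x 32 mm, from 65 mm before this point to 125 mm past it at the start, then a black grip; sides free to fingers.
- squeegee_pin (a joint): Spring pin, a round-ended steel button of 12 mm at squeegee_grip, 5 mm proud of the tube's side (y = +16 mm). Value: m pressed in; 0 = out, 0.005 = flush (about 2 N). Fingers squeezing both sides of the tube at the pin press it flush and hold the tube; slid with the fingers, the tube's wall runs over the pin and keeps it in until the next hole reaches it and it springs out and locks the tube.
- squeegee_tube (a joint): How far the squeegee's outer tube is slid out, m: 0 = pin in the middle hole (start), +0.040 = pin in the next hole, one longer; -0.040 = one shorter. Three 14 mm holes, 40 mm apart, with 1 mm play either way. Slides with about 2 N, up to 5 N at first to run over the pressed pin; stops at -0.045 and +0.055. The pin stays with the stand, the tube moves.
- scrubber_grip (a point): The same point, with the same axes, on the other telescopic tool, which must be left alone: same tube, pin and stand, but a small round brush head of 52 mm, 186 mm before this point. Which of the two tools lies to the left differs.
- scrubber_tube (a joint): How far the scrubber's outer tube is slid out, m; 0 at the start, where it must stay.
- squeegee_hole (a point): Centre of the next hole, in the squeegee's tube side, 40 mm from the pin towards the head; it moves with the tube. Head: straight, 190 mm across, rubber lip, 186 mm before squeegee_grip. The tool is clamped level in a loose 1.7 kg stand on rubber feet (plate 220 x 90 mm, 10 mm high; post 117 to 137 mm before squeegee_grip, 117 mm high; a rest 52 mm high under the tube 69 mm past it).

How it is judged:
By the outcome, as a careful person would: the job done as asked, in the order asked, and still so for the second after the job is handed in, with the robot touching nothing.
It also fails if it takes over 35 s, if anything falls off the work surface, if the arm or the gripper's body presses on something with over 40 N, if the wrist force passes 120 N, or if a joint passes its speed limit or range.

### The arm

A 7-joint arm with a two-finger parallel gripper is mounted at the origin on a cart in front of the work surface, level with it; the furniture and walls round the work are solid. World frame = base frame: x ahead of the robot, y to its left, z up, the work surface at z = 0. Lengths are in m, angles in rad, forces in N, time in s.
With the tool pointing down it reaches from about 0.35 to 0.9 m from the base axis. Payload 19.9 kg.
Tool frame: the origin (TCP) lies midway between the tips of the shut fingers; the grasp point (between the pads) lies 19 mm behind it; z points along the fingers, x is the direction in which the jaws open and shut, and the axes are right-handed (so a half turn about z gives the same grasp; the last joint's range is limited). The gripper opens to 85 mm and grips with 20 to 120 N. Pads are 22 mm wide; open, the fingers measure 114 mm over their backs; the gripper's body (76 mm by 85 mm) begins 54 mm behind the grasp point. The pads swing forward as they close: fully open they stand 13 mm farther back than shut.
Start: joints at [-1.151, 0.417, -0.01, 1.614, 0.005, 1.111, -0.053], TCP at [0.278, 0.56, 0.231] pointing down, gripper open.
Joint ranges: [-2.81, 2.81], [-0.39, 2.02], [-1.27, 1.25], [0.06, 2.57], [-1.19, 4.33], [0.19, 2], [-2.82, 2.82]. Speed limits (rad/s): [1.89, 1.89, 2.39, 2.39, 3.01, 3.01, 3.01].

### API

Orientations are given as a unit quaternion [x, y, z, w].
In Python, from rig import manip gives the robot as it stands.
- The arm moves only by the tool apply_moves, never from a script. Its argument "rows" is a list of rows, each an object with "xyz": the shift along the tool's x, y, z in mm, a list of three; "angular": the turn, a rotation vector about the tool's x, y, z in degrees, a list of three; "fingers": the closure in counts, from 0 (fully open) to 255 (shut). A call has 1 to 12 rows; each row shifts and turns the commanded pose from where the row before left it, along the tool's axes as they then stand; what a row does not reach is not made up. A row lasts 1/10 s, in which the tool goes at most 50 mm and 8.59 degrees, less where a joint would pass 70% of its speed; a pose out of reach is approached as far as the arm can. A call is refused whole if a number of a shift passes 50 or a number of a turn 8.59, either way. A call with a gripper value outside its range is refused whole. The fingers move at their own pace and stop on an object; "grip_force" is the grip in N (left out, the last holds). Time passes only in rows, so rows that do not move let the fingers close. It gives the time, the measured TCP pose, the force and the opening at its end, in the units of the state.
- manip.read_state(): the state, without advancing time (a new reading comes with each control period).
- manip.snapshot(name): name is "side" or "top"; returns a dict with "pixels" (400x640x3 uint8, red, green, blue), "vfov" (degrees; the focal length in pixels is half the picture's height over the tangent of half this angle, whatever the lens; pixels are square), "cx", "cy" (the principal point, pixels), "extrinsics" (4x4, takes a point from world to camera coordinates). Camera axes: x right, y up, looking along -z (the intrinsics and any distortion apply to the point x, -y, -z); pixel columns grow to the right and rows downward; lengths in m; the calibration is good to about 2 mm. A picture is of the moment at which its call begins. There is no depth.
- manip.sign_off(): hands the job in, once; it reports no verdict.
Trained networks look in a picture, given as the dict that the camera call returned (one of the last four; its "shot" number tells which), for a name from the list of things; names that differ only in an ending like _2 or _b are one class to them, and where a whole thing is asked for, a point or a joint stands for the part that bears it (a point fixed in the world has none). Each returns a list of dicts, best first, with "p" (0 to 1); they miss things now and then, are a little off and sometimes report something else, mostly with a low value. They report only what shows in the picture. A call takes as long as a camera call.
- manip.look_for(picture, query): "at" ([x, y, z] in m, in world coordinates, good to about 4 mm: the middle of the surface that is visible of it).
- manip.masks_of(picture, query): "pixels" (400x640 bool, what is visible of it).
- manip.mark_of(picture, query): "at" ([x, y, z] in m, in world coordinates, good to about 4 mm: a listed point, or the origin of a listed thing).
The state is a dict: "time": time; "q": joint angles; "joint_vel": joint speeds; "tau": joint torques, N m; "eef_pos": TCP position; "tcp_rot": TCP orientation; "contact_force": force on the tool from outside, world axes, zero at the start; "torque": the same for the moment, N m; "grip_width": finger opening in m.
Only numpy, scipy, OpenCV 4.12 (cv2) and the standard library are available. Lean on these libraries where they do the work, as an engineer would, in place of code of your own. Each camera call takes 0.05 s, during which the arm holds its last target.

## Working session

There is one attempt and no reset: what is moved stays moved. The work goes in short steps, Python scripts to look and compute and a tool call to move; the robot and the scene stay as the last step left them, time stands still between calls to the robot, and variables do not carry over. Pictures are saved under pics/ and viewed, and the job is handed in when it is done.

Besides the shell and the picture viewer there is one more tool, called as a command line: name --argument value ..., lists and objects as JSON in quotes. apply_moves: Moves the arm, as the interface text tells. Its arguments: {"type":"object","properties":{"rows":{"type":"array","items":{"type":"object","properties":{"xyz":{"type":"array","items":{"type":"number"}},"angular":{"type":"array","items":{"type":"number"}},"fingers":{"type":"number"}}}},"grip_force":{"type":"number"}},"required":["rows"]}

```bash
mkdir -p pics; ls; cat > h.py <<'E'
import numpy as np, cv2
from rig import manip
def save(s,n): cv2.imwrite('pics/'+n+'.png',cv2.cvtColor(s['pixels'],cv2.COLOR_RGB2BGR))
E
python3 - <<'E'
from h import *
for c in('side','top'):
    s=manip.snapshot(c); save(s,c+'0'); print(c,s['vfov'],s['cx'],s['cy'],[k for k in s],np.round(s['extrinsics'],3).tolist())
    for q in('squeegee_grip','scrubber_grip','squeegee_hole'):
        print(q,[(np.round(d['at'],3).tolist(),round(d['p'],2)) for d in manip.mark_of(s,q)[:3]])
    for q in('squeegee_pin','squeegee_tube','scrubber_tube'):
        print(q,[(np.round(d['at'],3).tolist(),round(d['p'],2)) for d in manip.look_for(s,q)[:3]])
print(manip.read_state())
E
```

```text
pics
side 57.83147026509719 322.2975974853704 202.54508603430293 ['pixels', 'vfov', 'cx', 'cy', 'extrinsics', 'shot'] [[0.907, -0.421, 0.022, -0.407], [0.164, 0.4, 0.902, -0.238], [-0.388, -0.814, 0.432, -0.577], [0.0, 0.0, 0.0, 1.0]]
squeegee_grip [([0.529, 0.297, 0.074], 0.84)]
scrubber_grip [([0.494, 0.011, 0.072], 0.78)]
squeegee_hole [([0.487, 0.325, 0.064], 0.94)]
squeegee_pin []
squeegee_tube [([0.555, 0.282, 0.078], 0.86)]
scrubber_tube [([0.521, 0.009, 0.082], 0.95)]
top 44.45689696709374 312.4023539237758 202.38133439777027 ['pixels', 'vfov', 'cx', 'cy', 'extrinsics', 'shot'] [[0.008, -1.0, 0.02, 0.142], [0.996, 0.01, 0.092, -0.5], [-0.092, 0.019, 0.996, -1.003], [0.0, 0.0, 0.0, 1.0]]
squeegee_grip [([0.53, 0.303, 0.064], 0.6)]
scrubber_grip [([0.492, 0.012, 0.069], 0.94)]
squeegee_hole [([0.494, 0.323, 0.068], 0.75)]
squeegee_pin []
squeegee_tube [([0.564, 0.291, 0.083], 0.87)]
scrubber_tube [([0.528, 0.021, 0.087], 0.66)]
{'time': 0.7, 'q': array([-1.15050101,  0.41738094, -0.01028367,  1.613625  ,  0.0046685 ,
        1.11068676, -0.05299389]), 'joint_vel': array([-0.00011818, -0.00147565,  0.00083697, -0.00054419,  0.00048978,
       -0.00072178, -0.00060202]), 'tau': array([-2.41430047e-03, -8.64076352e+01,  6.77036718e-01, -4.35158658e+01,
        1.92289153e-02,  2.15387561e-03,  6.81896097e-06]), 'eef_pos': array([0.27845917, 0.55951039, 0.23126154]), 'tcp_rot': array([ 8.50168703e-01,  5.26510376e-01, -2.71958324e-05,  2.75705953e-05]), 'contact_force': array([-0.36660095, -0.15661339,  0.12244066]), 'torque': array([-0.07223616,  0.0593604 , -0.01062831]), 'grip_width': 0.08540405191200337}
```

View pics/side0.png

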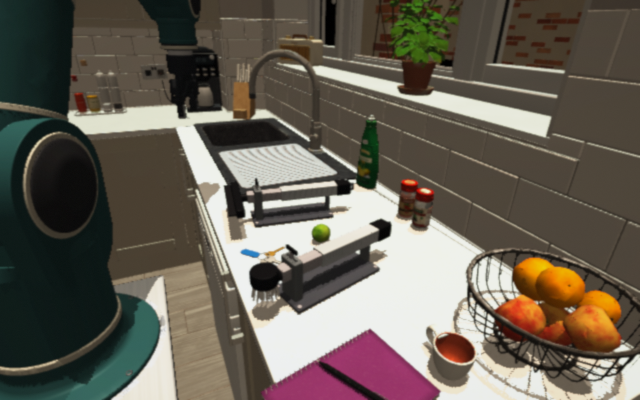

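View pics/top0.png

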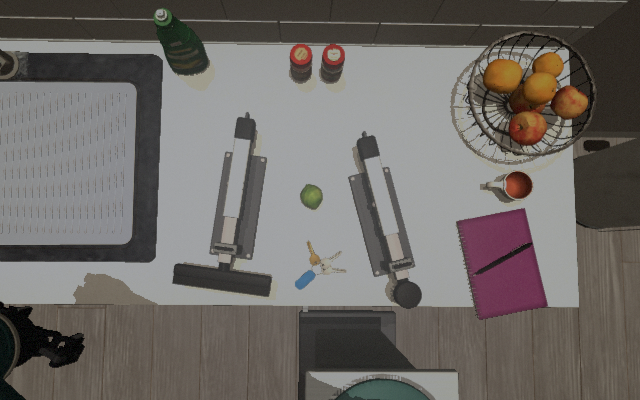

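```bash
cat >> h.py <<'E'
def ray(s,u,v,z):
    f=200/np.tan(np.radians(s['vfov']/2)); E=s['extrinsics']; R=E[:3,:3]; c=-R.T@E[:3,3]
    d=R.T@np.array([(u-s['cx'])/f,-(v-s['cy'])/f,-1.]); return c+d*(z-c[2])/d[2]
def proj(s,p):
    f=200/np.tan(np.radians(s['vfov']/2)); E=s['extrinsics']; q=E[:3,:3]@np.array(p)+E[:3,3]
    return s['cx']+f*q[0]/-q[2], s['cy']-f*q[1]/-q[2]
E
python3 - <<'E'
from h import *
s=manip.snapshot('top'); im=cv2.cvtColor(s['pixels'],cv2.COLOR_RGB2BGR)
m=manip.masks_of(s,'squeegee_tube'); 
print([(d['p'],d['pixels'].sum()) for d in m])
mk=m[0]['pixels']; v,u=np.nonzero(mk)
P=np.array([ray(s,a,b,.086)[:2] for a,b in zip(u,v)])
c,ax=P.mean(0),np.linalg.svd(P-P.mean(0),full_matrices=False)[2][0]; print(c,ax,np.degrees(np.arctan2(ax[1],ax[0])))
t=(P-c)@ax; print(t.min(),t.max())
for w in range(v.min(),v.max(),8): 
    uu=u[v==w]; print(w,uu.min(),uu.max())
def zoom(s,x,y,w,h,n,k): 
    a=cv2.cvtColor(s['pixels'],cv2.COLOR_RGB2BGR)[y:y+h,x:x+w]; cv2.imwrite('pics/'+n+'.png',cv2.resize(a,None,fx=k,fy=k,interpolation=cv2.INTER_CUBIC))
zoom(s,165,105,120,200,'tz',3)
s2=manip.snapshot('side'); zoom(s2,215,165,160,70,'sz',5)
print('mks',[np.round(d['at'],3) for d in manip.mark_of(s,'squeegee_grip')+manip.mark_of(s,'squeegee_hole')+manip.mark_of(s2,'squeegee_grip')+manip.mark_of(s2,'squeegee_hole')])
E
```

```text
[(0.93, np.int64(1808))]
[0.56196088 0.29293259] [-0.99195472  0.12659317] 172.72723110742433
-0.10651686664959284 0.09983274623118281
114 247 247
122 237 254
130 235 254
138 235 253
146 234 250
154 233 249
162 232 248
170 230 247
178 229 246
186 227 245
194 227 244
202 225 243
210 224 241
mks [array([0.528, 0.3  , 0.064]), array([0.49 , 0.324, 0.068]), array([0.526, 0.3  , 0.071]), array([0.49 , 0.321, 0.068])]
```

View pics/tz.png

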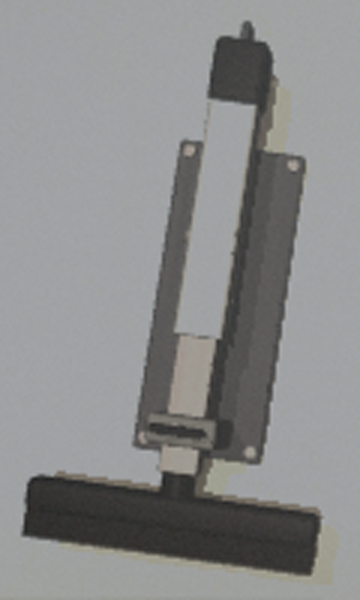

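View pics/sz.png

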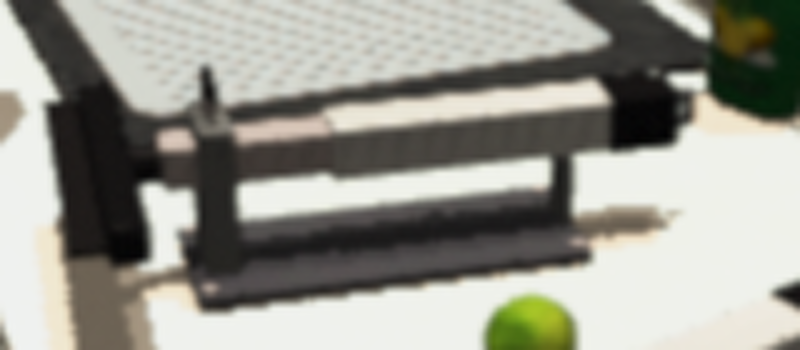

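```bash
python3 - <<'E'
from h import *
s=manip.snapshot('top')
g=lambda u,v:ray(s,165+(u+.5)/3-.5,105+(v+.5)/3-.5,.086)[:2]
A,B,C,D=g(208,100),g(176,333),g(252,103),g(214,338)
print(A,B,C,D,np.linalg.norm(A-C),np.linalg.norm(A-B),np.linalg.norm(C-D))
near=(B+D)/2; far=(A+C)/2; ax=(far-near)/np.linalg.norm(far-near)
print(np.degrees(np.arctan2(ax[1],ax[0])), near+ax*.065, far-ax*.125)
for p,q in((A,B),(C,D)): print(np.degrees(np.arctan2(*(p-q)[::-1])))
# refine threshold
gr=cv2.cvtColor(s['pixels'],cv2.COLOR_RGB2GRAY)
for v in range(140,218,8): print(v,gr[v,220:256].tolist())
# head
l,r=[ray(s,165+u/3,105+w/3,.086)[:2] for u,w in((28,480),(318,512))]
print(np.linalg.norm(l-r),np.degrees(np.arctan2(*(l-r)[::-1]))-90)
E
```

```text
[0.61883541 0.30449606] [0.46473943 0.32168734] [0.61719574 0.27551133] [0.4617222  0.29700168] 0.029031067828460034 0.15505196070958227 0.1569517687483397
-7.122361924074915 [0.52772925 0.30128524] [0.49398012 0.30550229]
-6.36571766859452
-7.869846926946647
140 [162, 163, 162, 162, 163, 163, 162, 162, 161, 163, 161, 161, 163, 161, 145, 156, 162, 162, 162, 161, 163, 164, 163, 162, 163, 163, 161, 162, 163, 159, 107, 61, 60, 67, 96, 106]
148 [163, 161, 163, 162, 163, 162, 162, 161, 162, 161, 161, 162, 160, 134, 161, 163, 162, 161, 162, 162, 161, 161, 162, 161, 161, 162, 164, 162, 154, 99, 69, 81, 96, 94, 113, 157]
156 [161, 161, 163, 160, 132, 91, 121, 147, 144, 102, 85, 97, 131, 162, 163, 161, 163, 163, 163, 162, 162, 164, 163, 162, 162, 162, 161, 146, 81, 68, 65, 63, 84, 81, 81, 78]
164 [163, 163, 157, 93, 91, 92, 93, 89, 93, 90, 100, 153, 162, 162, 162, 163, 162, 163, 162, 162, 163, 161, 163, 164, 164, 162, 136, 71, 69, 65, 68, 81, 84, 83, 82, 84]
172 [162, 158, 83, 94, 91, 92, 88, 91, 91, 103, 156, 164, 162, 163, 162, 162, 163, 163, 162, 163, 162, 163, 162, 162, 159, 129, 68, 67, 
[... 200 characters left out ...]
88 [90, 92, 91, 89, 86, 90, 97, 133, 161, 163, 163, 161, 160, 162, 162, 163, 163, 162, 163, 162, 163, 160, 145, 88, 70, 65, 65, 80, 83, 83, 83, 83, 82, 90, 90, 92]
196 [91, 88, 89, 88, 91, 100, 152, 162, 163, 162, 161, 161, 162, 162, 162, 162, 162, 161, 162, 161, 162, 139, 71, 69, 65, 67, 79, 82, 82, 82, 83, 85, 93, 92, 91, 92]
204 [89, 87, 89, 90, 101, 154, 162, 162, 163, 162, 163, 162, 162, 163, 162, 162, 163, 161, 163, 160, 136, 66, 73, 63, 64, 80, 84, 82, 81, 83, 81, 91, 91, 92, 93, 90]
212 [89, 90, 92, 121, 161, 162, 162, 162, 162, 161, 161, 162, 163, 161, 162, 161, 161, 162, 158, 122, 68, 66, 60, 65, 81, 83, 86, 80, 82, 82, 91, 91, 91, 92, 90, 92]
0.18731415509882798 -5.830030264160172
```

```bash
cat >> h.py <<'E'
def overlay(s,x,y,deg,name,box,k):
    a=np.radians(deg); X=np.array([np.cos(a),np.sin(a),0]);Y=np.array([-np.sin(a),np.cos(a),0])
    im=cv2.cvtColor(s['pixels'],cv2.COLOR_RGB2BGR); bx,by,w,h=box
    im=cv2.resize(im[by:by+h,bx:bx+w],None,fx=k,fy=k,interpolation=cv2.INTER_CUBIC)
    def P(l,m,z):
        u,v=proj(s,np.array([x,y,0])+X*l+Y*m+np.array([0,0,z])); return (int((u-bx+.5)*k),int((v-by+.5)*k))
    def poly(pts,c): cv2.polylines(im,[np.array([P(*p) for p in pts])],True,c,1)
    poly([(-.065,-.016,.086),(.125,-.016,.086),(.125,.016,.086),(-.065,.016,.086)],(0,0,255))
    poly([(-.065,-.016,.054),(.125,-.016,.054)],(0,128,255))
    poly([(-.117,-.016,.117),(-.137,-.016,.117),(-.137,.016,.117),(-.117,.016,.117)],(0,255,0))
    poly([(-.186,-.095,.07),(-.186,.095,.07)],(255,255,0))
    for l in(0,-.04): cv2.circle(im,P(l,.021,.07),3,(255,0,255),1)
    cv2.imwrite('pics/'+name+'.png',im)
E
python3 - <<'E'
from h import *
s=manip.snapshot('top'); overlay(s,.528,.301,-7.1,'o1',(165,100,130,200),3)
overlay(s,.492,.012,12,'o3',(330,120,130,195),3)
s=manip.snapshot('side'); overlay(s,.528,.301,-7.1,'o2',(215,165,160,70),5)
E
cd pics; python3 -c "
import cv2,numpy as np;a=cv2.imread('o1.png');b=cv2.imread('o3.png');b=cv2.copyMakeBorder(b,0,15,0,0,0);cv2.imwrite('o13.png',np.hstack([a,b]))"
```

```text
(no output)
```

View pics/o13.png

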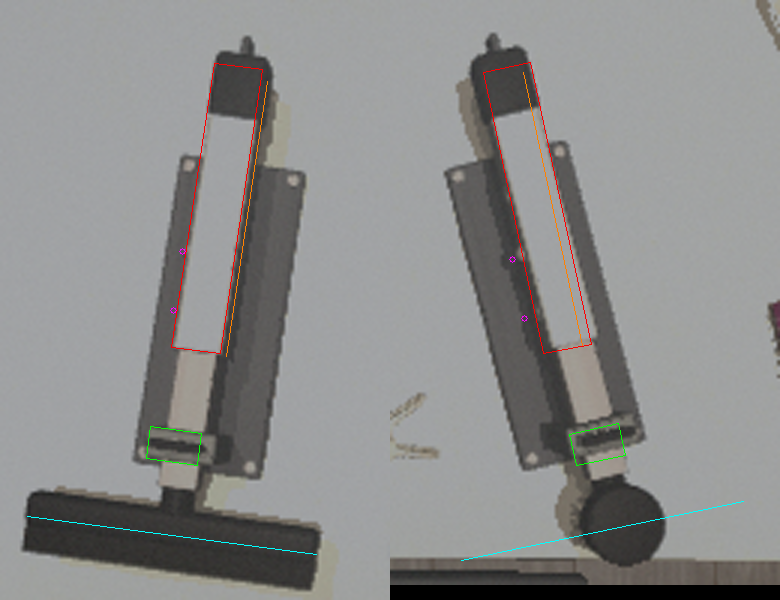

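View pics/o2.png

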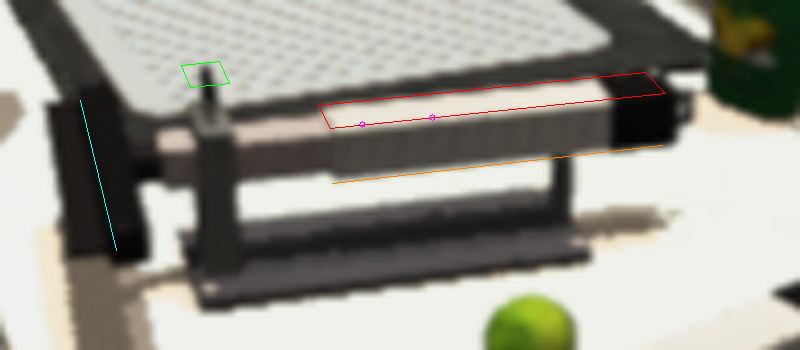

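apply_moves --rows '[{"angular": [0,0,-6.5],"fingers": 0},{"angular": [0,0,-6.5],"fingers": 0},{"angular": [0,0,-6.4],"fingers": 0},{"xyz": [-25,31,0],"fingers": 0},{"xyz": [-25,31,0],"fingers": 0},{"xyz": [-25,31,0],"fingers": 0},{"xyz": [-25,31,0],"fingers": 0},{"xyz": [-25,31,0],"fingers": 0},{"xyz": [-25,31,0],"fingers": 0},{"xyz": [-25,31,0],"fingers": 0},{"xyz": [-25,31,0],"fingers": 0},{"xyz": [-27,32,0],"fingers": 0}]' --grip_force 30

```text
$.rows[0]: bad value
```

```bash
cat >> h.py <<'E'
from scipy.spatial.transform import Rotation as Ro
def rel(x,y,z):
    st=manip.read_state(); R=Ro.from_quat(st['tcp_rot']).as_matrix()
    print('t',st['time'],'pos',np.round(st['eef_pos'],4),'jaw deg',np.degrees(np.arctan2(R[1,0],R[0,0])),'tilt',R[2].round(4),'w',st['grip_width'],'F',st['contact_force'].round(1),'T',st['torque'].round(2))
    print('need mm',np.round(R.T@(np.array([x,y,z])-st['eef_pos'])*1000,1)); return st
E
python3 - <<'E'
from h import *
s=manip.snapshot('top'); save(s,'t2')
rel(.528,.300,.048)
E
```

```text
t 1.25 pos [0.2784 0.5595 0.2313] jaw deg 63.543636435575415 tilt [-1.e-04  0.e+00 -1.e+00] w 0.08538121258762713 F [-0.4 -0.3 -0.8] T [0.01 0.01 0.02]
need mm [-121.1  339.   183.3]
```

All three keys are needed in each row.

apply_moves --rows '[{"xyz": [0,0,0],"angular": [0,0,-6.5],"fingers": 0},{"xyz": [0,0,0],"angular": [0,0,-6.5],"fingers": 0},{"xyz": [0,0,0],"angular": [0,0,-6.4],"fingers": 0},{"xyz": [-25,31,0],"angular": [0,0,0],"fingers": 0},{"xyz": [-25,31,0],"angular": [0,0,0],"fingers": 0},{"xyz": [-25,31,0],"angular": [0,0,0],"fingers": 0},{"xyz": [-25,31,0],"angular": [0,0,0],"fingers": 0},{"xyz": [-25,31,0],"angular": [0,0,0],"fingers": 0},{"xyz": [-25,31,0],"angular": [0,0,0],"fingers": 0},{"xyz": [-25,31,0],"angular": [0,0,0],"fingers": 0},{"xyz": [-25,31,0],"angular": [0,0,0],"fingers": 0},{"xyz": [-27,32,0],"angular": [0,0,0],"fingers": 0}]' --grip_force 30

```text
time: 2.45
eef_pos: [0.5293, 0.2988, 0.2314]
tcp_rot: [0.749, 0.662, 0.0, -0.0]
contact_force: [-0.2, 0.4, -0.6]
grip_width: 0.0854
```

```bash
python3 - <<'E'
from h import *
s=manip.snapshot('side'); save(s,'s2')
rel(.528,.300,.048)
E
```

```text
t 2.5 pos [0.5342 0.292  0.2314] jaw deg 82.53722878146687 tilt [-0.0023  0.0025 -1.    ] w 0.08565040063632309 F [ 4.  -9.4  0.1] T [-0.53 -0.17 -0.03]
need mm [  7.6  -7.6 183.4]
```

View pics/s2.png

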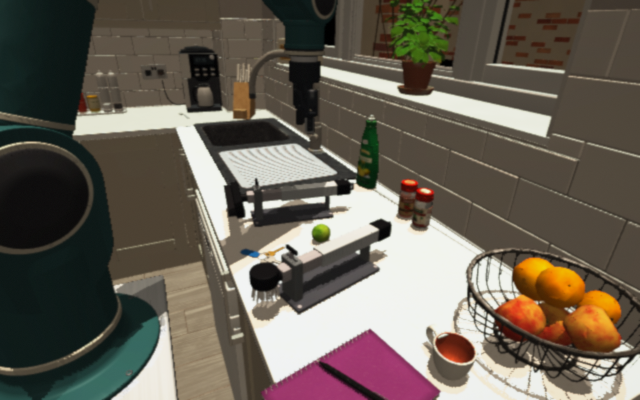

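apply_moves --rows '[{"xyz": [0,0,20],"angular": [0,0,0],"fingers": 0},{"xyz": [0,0,30],"angular": [0,0,0],"fingers": 0},{"xyz": [0,0,30],"angular": [0,0,0],"fingers": 0},{"xyz": [0,0,10],"angular": [0,0,0],"fingers": 0},{"xyz": [0,0,0],"angular": [0,0,0],"fingers": 0},{"xyz": [0,0,0],"angular": [0,0,0],"fingers": 0}]'

```text
time: 3.1
eef_pos: [0.529, 0.3002, 0.1425]
tcp_rot: [0.749, 0.662, 0.001, 0.0]
contact_force: [0.2, -1.4, 0.2]
grip_width: 0.0853
```

```bash
python3 - <<'E'
from h import *
rel(.528,.300,.048)
s=manip.snapshot('side'); save(s,'s3');overlay(s,.528,.300,-7.1,'o4',(200,100,160,120),5)
E
```

```text
t 3.1 pos [0.529  0.3002 0.1425] jaw deg 82.94361857562564 tilt [ 7.e-04  1.e-03 -1.e+00] w 0.08526982423135863 F [ 0.2 -1.4  0.2] T [-0.01 -0.1   0.02]
need mm [-0.4 -1.  94.5]
```

View pics/o4.png

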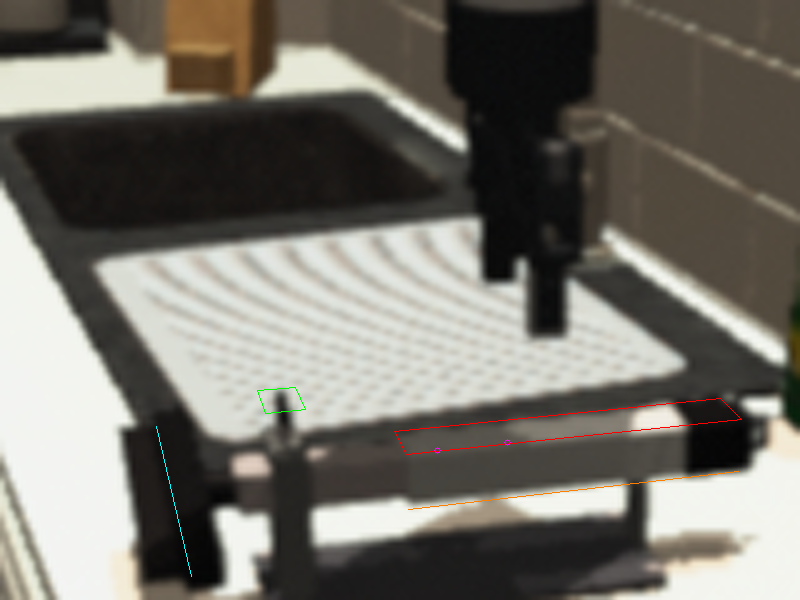

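apply_moves --rows '[{"xyz": [0,0,20],"angular": [0,0,0],"fingers": 0},{"xyz": [0,0,30],"angular": [0,0,0],"fingers": 0},{"xyz": [0,0,25],"angular": [0,0,0],"fingers": 0},{"xyz": [0,0,15],"angular": [0,0,0],"fingers": 40},{"xyz": [0,0,4.5],"angular": [0,0,0],"fingers": 80},{"xyz": [0,0,0],"angular": [0,0,0],"fingers": 110},{"xyz": [0,0,0],"angular": [0,0,0],"fingers": 120},{"xyz": [0,0,0],"angular": [0,0,0],"fingers": 120}]' --grip_force 20

```text
time: 3.95
eef_pos: [0.529, 0.3002, 0.048]
tcp_rot: [0.749, 0.662, 0.001, 0.0]
contact_force: [-0.1, 0.2, 0.2]
grip_width: 0.0448
```

```bash
python3 - <<'E'
from h import *
rel(.528,.300,.048)
s=manip.snapshot('side'); save(s,'s4');overlay(s,.528,.300,-7.1,'o5',(200,120,160,110),5)
s=manip.snapshot('top'); overlay(s,.528,.300,-7.1,'o6',(165,100,130,200),3)
E
```

```text
t 3.95 pos [0.529  0.3002 0.048 ] jaw deg 82.93499936098878 tilt [ 0.001   0.0014 -1.    ] w 0.04483908089134648 F [-0.1  0.2  0.2] T [ 0.01 -0.01  0.02]
need mm [-0.3 -1.   0. ]
```

View pics/o5.png

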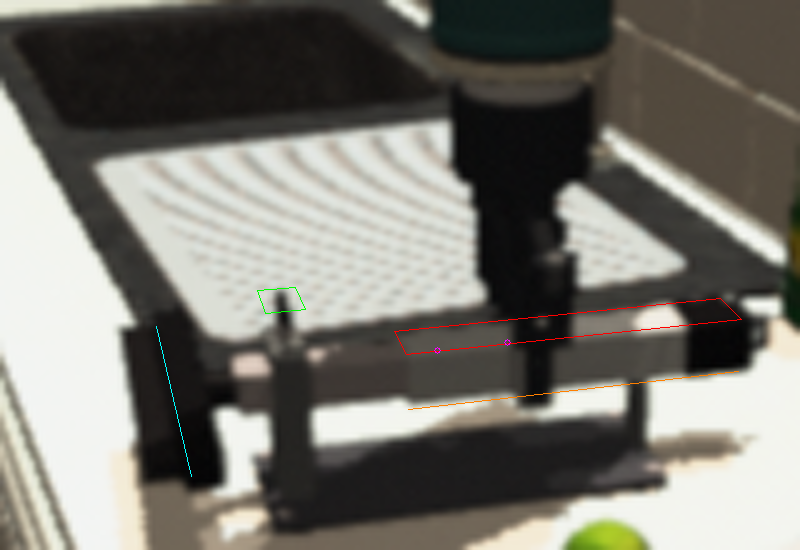

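View pics/o6.png

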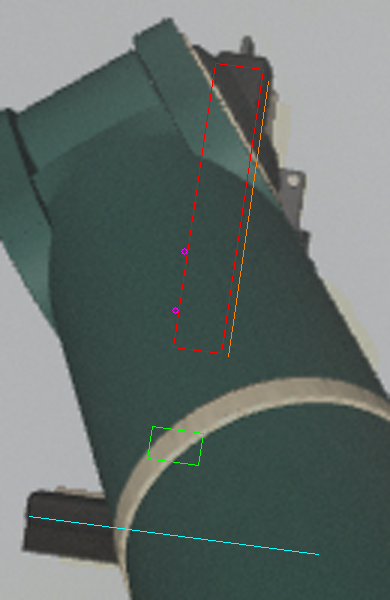

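```bash
python3 - <<'E'
from h import *
s=manip.snapshot('side'); k=8;bx,by,w,h=265,150,90,75
im=cv2.cvtColor(s['pixels'],cv2.COLOR_RGB2BGR)[by:by+h,bx:bx+w]; im=cv2.convertScaleAbs(im,alpha=2,beta=15)
im=cv2.resize(im,None,fx=k,fy=k,interpolation=cv2.INTER_CUBIC)
cv2.imwrite('pics/f0.png',im)
a=np.radians(-7.1);X=np.array([np.cos(a),np.sin(a),0]);Y=np.array([-np.sin(a),np.cos(a),0]);c=np.array([.529,.3002,0])
def P(l,m,z):
    u,v=proj(s,c+X*l+Y*m+np.array([0,0,z])); return [int((u-bx+.5)*k),int((v-by+.5)*k)]
for m,col in((-.0224,(0,0,255)),(-.036,(0,255,255))):
    cv2.polylines(im,[np.array([P(-.011,m,.048),P(.011,m,.048),P(.011,m,.09),P(-.011,m,.09)])],True,col,1)
cv2.imwrite('pics/f1.png',im)
E
```

```text
(no output)
```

View pics/f1.png

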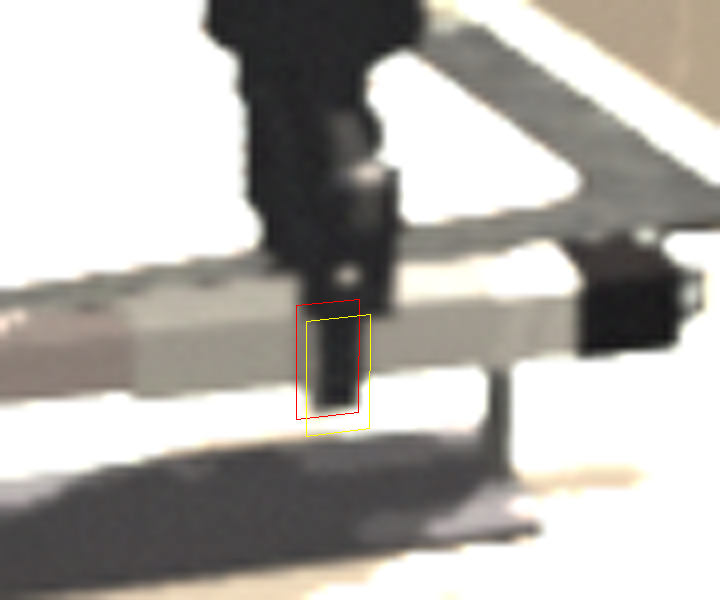

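apply_moves --rows '[{"xyz": [0,-2,-3],"angular": [0,0,0],"fingers": 125},{"xyz": [0,0,0],"angular": [0,0,0],"fingers": 130},{"xyz": [0,0,0],"angular": [0,0,0],"fingers": 136},{"xyz": [0,0,0],"angular": [0,0,0],"fingers": 140},{"xyz": [0,0,0],"angular": [0,0,0],"fingers": 143}]' --grip_force 20

```text
time: 4.6
eef_pos: [0.5265, 0.3002, 0.0498]
tcp_rot: [0.749, 0.662, 0.0, -0.0]
contact_force: [-0.8, 1.0, 1.1]
grip_width: 0.0374
```

```bash
python3 - <<'E'
from h import *
rel(.527,.300,.051)
E
```

```text
t 4.6 pos [0.5265 0.3002 0.0498] jaw deg 82.94355859174082 tilt [ 1.e-04  1.e-04 -1.e+00] w 0.0374239430696834 F [-0.8  1.   1.1] T [ 0.37 -0.02  0.04]
need mm [-0.2  0.5 -1.2]
```

apply_moves --rows '[{"xyz": [0,0,0],"angular": [0,0,0],"fingers": 146},{"xyz": [0,0,0],"angular": [0,0,0],"fingers": 149},{"xyz": [0,0,0],"angular": [0,0,0],"fingers": 152}]'

```text
time: 4.9
eef_pos: [0.5265, 0.3001, 0.0498]
tcp_rot: [0.749, 0.662, 0.0, 0.0]
contact_force: [-0.6, 1.9, 1.6]
grip_width: 0.0345
```

```bash
python3 - <<'E'
from h import *
rel(.527,.300,.051)
E
```

```text
t 4.9 pos [0.5265 0.3001 0.0498] jaw deg 82.94148346274747 tilt [ 0.e+00  1.e-04 -1.e+00] w 0.03447626217374173 F [-0.6  1.9  1.6] T [ 0.4  -0.09 -0.01]
need mm [-0.1  0.5 -1.2]
```

apply_moves --rows '[{"xyz": [0,0,0],"angular": [0,0,0],"fingers": 155},{"xyz": [0,0,0],"angular": [0,0,0],"fingers": 158},{"xyz": [0,0,0],"angular": [0,0,0],"fingers": 161}]'

```text
time: 5.2
eef_pos: [0.5265, 0.3004, 0.0499]
tcp_rot: [0.749, 0.662, 0.0, -0.0]
contact_force: [0.9, 4.3, 1.7]
grip_width: 0.0316
```

```bash
python3 - <<'E'
from h import *
rel(.527,.300,.051)
E
```

```text
t 5.2 pos [0.5265 0.3004 0.0499] jaw deg 82.9423489565917 tilt [ 4.e-04  2.e-04 -1.e+00] w 0.03163738577264892 F [0.9 4.3 1.7] T [ 0.91 -0.09 -0.16]
need mm [-0.3  0.5 -1.1]
```

apply_moves --rows '[{"xyz": [0,0,0],"angular": [0,0,0],"fingers": 180},{"xyz": [0,0,0],"angular": [0,0,0],"fingers": 200},{"xyz": [0,2,0],"angular": [0,0,0],"fingers": 200},{"xyz": [0,2,0],"angular": [0,0,0],"fingers": 200},{"xyz": [0,2,0],"angular": [0,0,0],"fingers": 200},{"xyz": [0,2,0],"angular": [0,0,0],"fingers": 200}]' --grip_force 40

```text
time: 5.8
eef_pos: [0.5341, 0.2994, 0.0499]
tcp_rot: [0.749, 0.662, -0.0, -0.0]
contact_force: [-2.1, 4.9, 5.8]
grip_width: 0.0316
```

```bash
python3 - <<'E'
from h import *
rel(.527,.300,.051)
s=manip.snapshot('side'); save(s,'s6');overlay(s,.528,.300,-7.1,'o7',(200,140,160,100),5)
E
```

```text
t 5.8 pos [0.5341 0.2994 0.0499] jaw deg 82.95660342149165 tilt [ 1.e-04 -6.e-04 -1.e+00] w 0.03158683725248073 F [-2.1  4.9  5.8] T [ 0.9   0.46 -0.31]
need mm [-0.3 -7.1 -1.1]
```

View pics/o7.png

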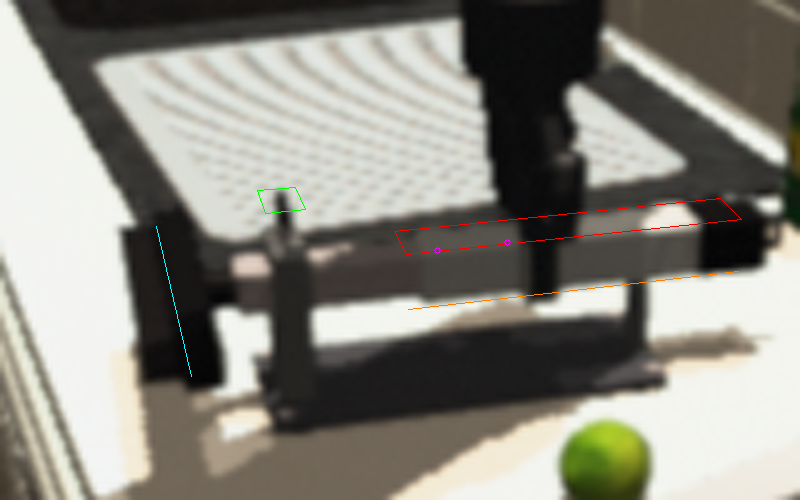

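apply_moves --rows '[{"xyz": [0,4,0],"angular": [0,0,0],"fingers": 200},{"xyz": [0,4,0],"angular": [0,0,0],"fingers": 200},{"xyz": [0,4,0],"angular": [0,0,0],"fingers": 200},{"xyz": [0,4,0],"angular": [0,0,0],"fingers": 200},{"xyz": [0,4,0],"angular": [0,0,0],"fingers": 200},{"xyz": [0,4,0],"angular": [0,0,0],"fingers": 200},{"xyz": [0,3,0],"angular": [0,0,0],"fingers": 200},{"xyz": [0,2,0],"angular": [0,0,0],"fingers": 200},{"xyz": [0,1,0],"angular": [0,0,0],"fingers": 200},{"xyz": [0,1,0],"angular": [0,0,0],"fingers": 200},{"xyz": [0,0,0],"angular": [0,0,0],"fingers": 200}]'

```text
time: 6.95
eef_pos: [0.5655, 0.2953, 0.0499]
tcp_rot: [0.749, 0.662, 0.0, 0.0]
contact_force: [2.2, 3.8, 4.4]
grip_width: 0.0314
```

```bash
python3 - <<'E'
from h import *
st=rel(.5265,.3004,.0499)
s=manip.snapshot('side'); save(s,'s7');overlay(s,.528,.300,-7.1,'o8',(200,140,160,100),5)
E
```

```text
t 6.95 pos [0.5655 0.2953 0.0499] jaw deg 82.93698559620752 tilt [ 1.e-04  4.e-04 -1.e+00] w 0.03139973670504575 F [2.2 3.8 4.4] T [ 0.75 -0.29 -0.24]
need mm [  0.3 -39.3   0. ]
```

View pics/o8.png

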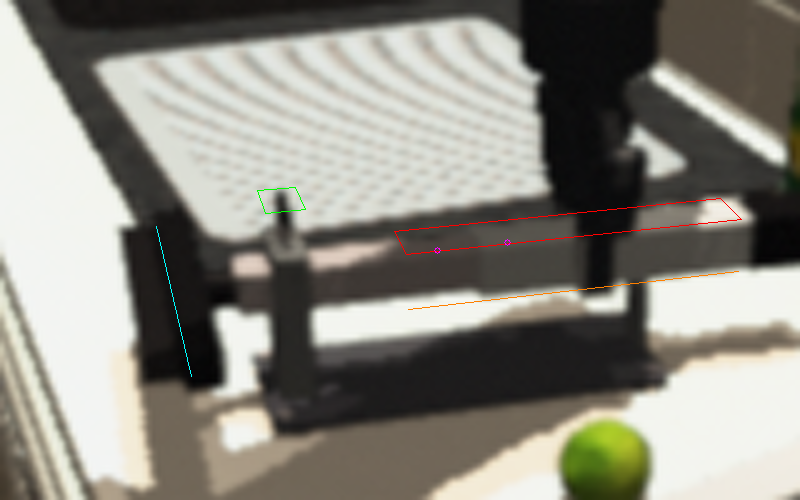

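apply_moves --rows '[{"xyz": [0,0.7,0],"angular": [0,0,0],"fingers": 200},{"xyz": [0,0,0],"angular": [0,0,0],"fingers": 200},{"xyz": [0,0,0],"angular": [0,0,0],"fingers": 200}]'

```text
time: 7.3
eef_pos: [0.566, 0.2952, 0.0499]
tcp_rot: [0.749, 0.662, 0.0, 0.0]
contact_force: [0.6, 3.3, 6.7]
grip_width: 0.0317
```

apply_moves --rows '[{"xyz": [0,0.7,0],"angular": [0,0,0],"fingers": 200},{"xyz": [0,0,0],"angular": [0,0,0],"fingers": 200},{"xyz": [0,0,0],"angular": [0,0,0],"fingers": 200}]'

```text
time: 7.6
eef_pos: [0.5667, 0.2952, 0.0499]
tcp_rot: [0.749, 0.662, 0.0, 0.0]
contact_force: [0.8, 3.7, 5.5]
grip_width: 0.0315
```

apply_moves --rows '[{"xyz": [0,0.7,0],"angular": [0,0,0],"fingers": 200},{"xyz": [0,0,0],"angular": [0,0,0],"fingers": 200},{"xyz": [0,0,0],"angular": [0,0,0],"fingers": 200}]'

```text
time: 7.9
eef_pos: [0.5673, 0.2951, 0.0499]
tcp_rot: [0.749, 0.662, 0.0, 0.0]
contact_force: [-0.5, 3.2, 6.3]
grip_width: 0.0312
```

```bash
python3 - <<'E'
from h import *
rel(.5265,.3004,.0499)
s=manip.snapshot('side'); save(s,'s9')
for q in('squeegee_hole','squeegee_grip'): print(q,[(np.round(d['at'],4).tolist(),round(d['p'],2)) for d in manip.mark_of(s,q)])
print([(np.round(d['at'],3),d['p']) for d in manip.look_for(s,'squeegee_pin')])
E
```

```text
t 7.9 pos [0.5673 0.2951 0.0499] jaw deg 82.94102785159758 tilt [ 0.  0. -1.] w 0.031245313655248762 F [-0.5  3.2  6.3] T [ 0.75  0.03 -0.23]
need mm [  0.3 -41.1   0. ]
squeegee_hole [([0.5285, 0.3157, 0.0635], 0.81)]
squeegee_grip [([0.5283, 0.2989, 0.0737], 0.68)]
[]
```

apply_moves --rows '[{"xyz": [0,0.6,0],"angular": [0,0,0],"fingers": 200},{"xyz": [0,0,0],"angular": [0,0,0],"fingers": 200},{"xyz": [0,0,0],"angular": [0,0,0],"fingers": 200}]'

```text
time: 8.4
eef_pos: [0.5676, 0.295, 0.0499]
tcp_rot: [0.749, 0.662, -0.0, -0.0]
contact_force: [-2.7, 3.4, 8.2]
grip_width: 0.0314
```

apply_moves --rows '[{"xyz": [0,0.6,0],"angular": [0,0,0],"fingers": 200},{"xyz": [0,0,0],"angular": [0,0,0],"fingers": 200},{"xyz": [0,0,0],"angular": [0,0,0],"fingers": 200}]'

```text
time: 8.7
eef_pos: [0.5678, 0.295, 0.0499]
tcp_rot: [0.749, 0.662, -0.001, -0.0]
contact_force: [-5.6, 2.5, 9.4]
grip_width: 0.0319
```

apply_moves --rows '[{"xyz": [0,-1,0],"angular": [0,0,0],"fingers": 200},{"xyz": [0,-1,0],"angular": [0,0,0],"fingers": 200},{"xyz": [0,0,0],"angular": [0,0,0],"fingers": 200}]'

```text
time: 9.0
eef_pos: [0.5665, 0.2952, 0.05]
tcp_rot: [0.749, 0.662, 0.0, 0.0]
contact_force: [-0.8, 4.4, 6.2]
grip_width: 0.0314
```

```bash
python3 - <<'E'
from h import *
rel(.5265,.3004,.0499)
s=manip.snapshot('side'); save(s,'s10');overlay(s,.528,.300,-7.1,'o10',(200,140,160,100),5)
E
```

```text
t 9.0 pos [0.5665 0.2952 0.05  ] jaw deg 82.93930846064396 tilt [ 0.e+00  2.e-04 -1.e+00] w 0.031437419045544916 F [-0.8  4.4  6.2] T [ 0.79 -0.01 -0.22]
need mm [  0.3 -40.3   0. ]
```

View pics/o10.png

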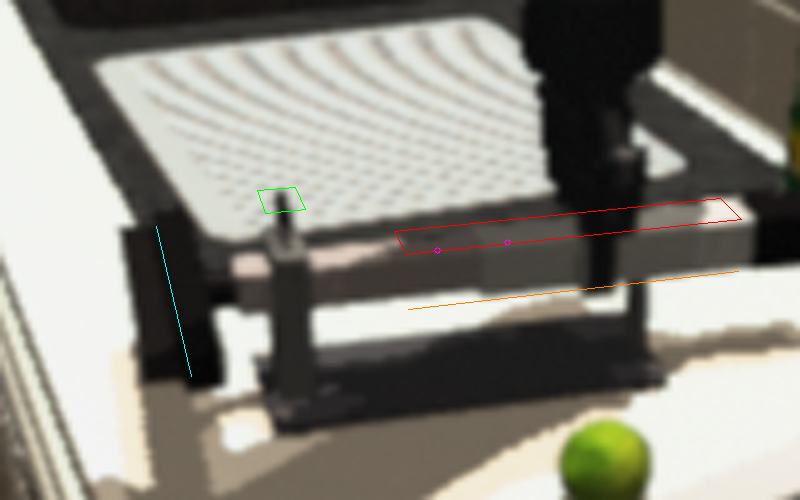

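apply_moves --rows '[{"xyz": [0,0,0],"angular": [0,0,0],"fingers": 150},{"xyz": [0,0,0],"angular": [0,0,0],"fingers": 120},{"xyz": [0,0,0],"angular": [0,0,0],"fingers": 60},{"xyz": [0,0,0],"angular": [0,0,0],"fingers": 30},{"xyz": [0,0,0],"angular": [0,0,0],"fingers": 30},{"xyz": [0,0,-15],"angular": [0,0,0],"fingers": 30},{"xyz": [0,0,-30],"angular": [0,0,0],"fingers": 30},{"xyz": [0,0,-40],"angular": [0,0,0],"fingers": 30},{"xyz": [0,0,-40],"angular": [0,0,0],"fingers": 30},{"xyz": [0,0,-30],"angular": [0,0,0],"fingers": 30},{"xyz": [0,0,-15],"angular": [0,0,0],"fingers": 30},{"xyz": [0,0,0],"angular": [0,0,0],"fingers": 30}]'

```text
time: 10.25
eef_pos: [0.5672, 0.2955, 0.2227]
tcp_rot: [0.749, 0.662, 0.002, 0.0]
contact_force: [0.0, 0.7, -0.0]
grip_width: 0.0755
```

apply_moves --rows '[{"xyz": [20,-20,0],"angular": [0,0,0],"fingers": 30},{"xyz": [25,-30,0],"angular": [0,0,0],"fingers": 30},{"xyz": [25,-30,0],"angular": [0,0,0],"fingers": 30},{"xyz": [25,-30,0],"angular": [0,0,0],"fingers": 30},{"xyz": [25,-30,0],"angular": [0,0,0],"fingers": 30},{"xyz": [25,-30,0],"angular": [0,0,0],"fingers": 30},{"xyz": [25,-30,0],"angular": [0,0,0],"fingers": 30},{"xyz": [25,-30,0],"angular": [0,0,0],"fingers": 30},{"xyz": [20,-30,0],"angular": [0,0,0],"fingers": 30},{"xyz": [0,-20,0],"angular": [0,0,0],"fingers": 30},{"xyz": [0,0,0],"angular": [0,0,0],"fingers": 30},{"xyz": [0,0,0],"angular": [0,0,0],"fingers": 30}]'

```text
time: 11.45
eef_pos: [0.3149, 0.5424, 0.2189]
tcp_rot: [0.749, 0.662, -0.001, 0.0]
contact_force: [0.6, 0.0, -0.9]
grip_width: 0.0754
```

```bash
python3 - <<'E'
from h import *
rel(.5265,.3004,.0499)
s=manip.snapshot('top'); overlay(s,.528,.301,-7.1,'o11',(165,100,130,200),3)
for q in('squeegee_hole','squeegee_grip','scrubber_grip'): print(q,[(np.round(d['at'],4).tolist(),round(d['p'],2)) for d in manip.mark_of(s,q)])
overlay(s,.492,.012,12,'o12',(330,120,130,195),3)
a=cv2.imread('pics/o11.png');b=cv2.imread('pics/o12.png');b=cv2.copyMakeBorder(b,0,15,0,0,0);cv2.imwrite('pics/o14.png',np.hstack([a,b]))
s=manip.snapshot('side'); overlay(s,.528,.301,-7.1,'o15',(215,165,160,70),5)
E
```

```text
t 11.45 pos [0.3149 0.5424 0.2189] jaw deg 82.96613421137722 tilt [-1.5e-03 -3.0e-04 -1.0e+00] w 0.075393473985929 F [ 0.6  0.  -0.9] T [ 0.01 -0.03  0.05]
need mm [-214.   239.7  169.3]
squeegee_hole [([0.53, 0.3184, 0.066], 0.56)]
squeegee_grip [([0.5282, 0.2992, 0.0643], 0.66)]
scrubber_grip [([0.4926, 0.0133, 0.0699], 0.82)]
```

View pics/o14.png

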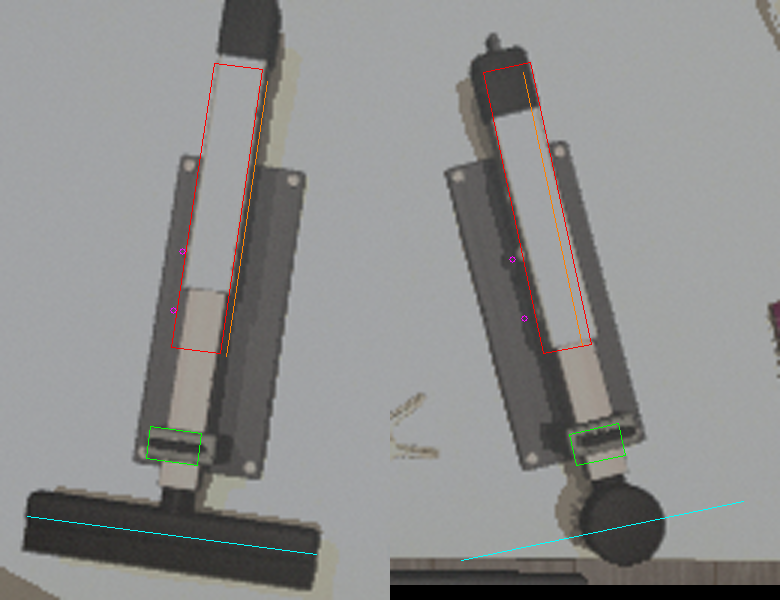

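View pics/o15.png

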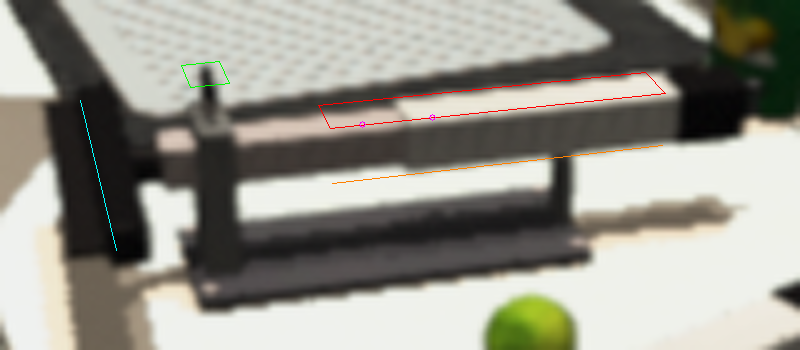

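```bash
python3 -c "
from rig import manip
print(manip.sign_off())"
```

```text
the job is handed in; nothing more can be done
None
```

The squeegee handle is now one hole longer, and I handed the job in at about 11.5 s with the gripper open and clear of everything.

I squeezed the tube at the pin until the opening was about 32 mm, meaning the pin was flush. I then slid it out about 40 mm along the handle, checked it was locked, backed off within the play and let go.

**Checks:**
- **Lock:** near the end of the slide the axial force rose to about 5.6 N and the tube stopped moving. While sliding it took only about 2 N, so this matches the pin being in the next hole. The cameras could not see the pin itself, so the lock rests on this force stop and the distance slid.
- **Distance:** the top picture shows the tube's near end moved about 40 mm. The network puts the next hole at x = 0.530 m, against 0.528 m for the pin.
- **Left alone:** the stand, the squeegee head and the scrubber look the same as in the first pictures.

**What disagreed:**
- **Visible tube:** it measured about 156 mm before the black grip, not the 190 mm listed. I took this as the grip overlapping the tube, and placed the pin from the tube's near end and the networks' marks instead.
- **Refused call:** my first move call was rejected because its rows were incomplete, and nothing moved.

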